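# Sheathe the top plane iron

## Task

Two plane irons lie stacked in the grooved top of the little drawer stand. Slide only the top one out over the groove's open end until its cutting edge overhangs well enough to be pinched, set it down across the bare wooden block and let go of it, then take it by its other, clipped-corner end and push it, cutting edge first, fully home in the pocket of the plywood edge guard. Leave the lower iron in its groove and never let the top one fall to the bench.

Things in the scene. Friction and masses are not known exactly. Their poses are not given: they have to be found in the camera images.
- iron_center (a point): Top plane iron, the one to move: slotted flat steel blade 170 long (x) x 50 wide (y) x 4 mm, about 220 g. The point is its centre, half-way through the thickness; its +x points to the cutting edge, z is up. It starts on the spare iron in the stand's groove; pressed from above with some 5 to 20 N it slides along with the fingertips.
- iron_edge (a point): Middle of the top iron's cutting edge (the full 50 mm wide end with a ground bevel), 85 mm from its centre, at half thickness; same axes.
- iron_tang (a point): Middle of the top iron's other end, 85 mm from its centre on -x; the corners of this end are clipped, so that its last 12 mm are 34 mm wide.
- spare_center (a point): Centre of the lower, identical iron, which must stay in the groove, held from sliding out by the low lip at the groove's open end.
- tray_mouth (a point): Open end of the groove atop the wooden drawer stand (fixed, 210 x 84 x 63 mm high): middle of the end face, at the groove's floor, 55 mm above the bench. +x points out of the groove. It is 54 mm wide, 8 mm deep (the top iron is flush with its sides), closed at the back; at the front a lip 2.5 mm high, which the top iron passes over. Beyond the end face is only bench, 55 mm lower.
- block_top (a point): Middle of the top face of the bare wooden block (fixed), 45 mm above the bench, 70 (its x) x 80 mm (its y). An iron laid centrally along the block's x overhangs it by 50 mm at each end.
- guard_mouth (a point): Centre of the pocket's mouth in the plywood edge guard (fixed, 94 wide, 51 mm high, roof with a sight slot). The pocket runs along +x: 100 mm deep to its stop, 62 wide (flared to about 73 at the mouth), 12 high; its floor is 30 mm above the bench, 6 mm below this point, and juts 16 mm out before the mouth. Fully home, 70 mm of the iron stick out on -x.
Mind the look-alikes: they are no part of the job. Of the things that look like the part that bears block_top, take the one that is farthest from the robot's base at the start. Leave any purple look-alike of the part that bears iron_center alone.

How it is judged:
By the outcome, as a careful person would: the job done as asked, in the order asked, and still so for the second after the job is handed in, with the robot touching nothing.
It also fails if it takes over 64 s, if anything falls off the work surface, if the arm or the gripper's body presses on something with over 40 N, if the wrist force passes 120 N, or if a joint passes its speed limit or range.

## Robot

A 6-joint arm with a two-finger parallel gripper is mounted at the origin on the work surface. World frame = base frame: x ahead of the robot, y to its left, z up, the work surface at z = 0. Lengths are in m, angles in rad, forces in N, time in s.
With the tool pointing down it reaches from about 0.375 to 0.9 m from the base axis. Payload 3.1 kg.
Tool frame: the origin (TCP) lies at the very end of the fingers, on their centre line; the grasp point (between the pads) lies 19 mm behind it (manip.tcp_to_grasp is the distance from the TCP to the grasp point, in m); z points along the fingers, y is the line along which they close (so a half turn about z gives the same grasp; the last joint's range is limited). The gripper opens to 85 mm and grips with 20 to 120 N. Pads are 22 mm wide; open, the fingers measure 114 mm over their backs; the gripper's body (76 mm by 85 mm) begins 54 mm behind the grasp point. The pads swing forward as they close: fully open they stand 13 mm farther back than shut.
Start: joints at [-1.367, 0.527, 1.433, -0, 1.181, -0.178], TCP at [0.233, -0.58, 0.231] pointing down, gripper open.
Joint ranges: [-3.08, 3.08], [-0.75, 2.2], [0.22, 2.44], [-1.43, 4.57], [0, 2.65], [-2.85, 2.85]. Speed limits (rad/s): [2.79, 2.79, 3.14, 3.14, 3.14, 3.14].

## Interface

Orientations are given as a unit quaternion [x, y, z, w].
In Python, from station import manip gives the robot as it stands. The module is installed in compiled form; this text tells all that it offers.
- The arm moves only by the tool step_arm, never from a script. Its argument "commands" is one flat list of numbers, 6 for each row, row after row: the shift along the tool's x, y, z in m, then the turn, a rotation vector about the tool's x, y, z in degrees. A call has exactly 10 rows; each row is the pose to reach, as a shift and turn from the pose commanded when the call began, along the tool's axes at that moment; what a row does not reach only later rows make up. A row lasts 1/10 s, in which the tool goes at most 50 mm and 8.59 degrees, less where a joint would pass 70% of its speed; a pose out of reach is approached as far as the arm can. A call with a gripper value outside its range is refused whole. "jaw" is the opening in per cent of the stroke, from 0 (shut) to 100 (fully open), set as the call begins (left out, the last holds). The fingers move at their own pace and stop on an object; "grip_force" is the grip in N (left out, the last holds). Time passes only in rows, so rows that repeat a pose let the fingers close, or fill a call up. It gives the time, the measured TCP pose, the force, the opening and the grip force at its end, in the units of the state.
- manip.sense(): the state, without advancing time (a new reading comes with each control period).
- manip.snapshot(name): name is "side" or "top" or "wrist"; returns a dict with "pixels" (384x512x3 uint8, blue, green, red), "fx", "fy", "cx", "cy" (pixels), "R" (3x3) and "t" (3): a world point X has camera coordinates R X + t; the wrist camera has in their place "mount" (4x4, takes a point from camera to tool coordinates, whose origin is the TCP and whose axes are the flange's). Camera axes: x right, y down, z forward; pixel columns grow to the right and rows downward; lengths in m; the calibration is good to about 2 mm. A picture is of the moment at which its call begins: read the wrist's pose just before it. There is no depth.
- manip.sign_off(): hands the job in; it is judged then, once.
The state is a dict: "t": time; "q": joint angles; "qd": joint speeds; "tau": joint torques, N m; "tcp_pos": TCP position; "tool_rot": TCP orientation; "force": force on the tool from outside, world axes, zero at the start; "ft_torque": the same for the moment, N m; "finger_gap": opening from 0.0 (shut) to 1.0 (fully open); "gripper_force": force on a finger pad.
Only numpy, scipy, OpenCV 4.12 (cv2) and the standard library are available. Lean on these libraries where they do the work, as an engineer would, in place of code of your own. Each camera call takes 0.05 s, during which the arm holds its last target. There are 200 camera calls.

## Working session

There is one attempt and no reset: what is moved stays moved. The work goes in short steps, Python scripts to look and compute and a tool call to move; the robot and the scene stay as the last step left them, time stands still between calls to the robot, and variables do not carry over. Pictures are saved under pics/ and viewed, at most 13 in all, crops included, and the job is handed in when it is done.

Besides the shell and the picture viewer there is one more tool, called in YAML: its name, and indented under it one key for each argument. step_arm: Moves the arm, as the interface text tells. Its arguments: {"type":"object","properties":{"commands":{"type":"array","items":{"type":"number"}},"jaw":{"type":"number"},"grip_force":{"type":"number"}},"required":["commands"]}

```bash
mkdir -p pics; cat > h.py <<'E'
import numpy as np, cv2
from station import manip
from scipy.spatial.transform import Rotation as Ro
def snap(n,f=None):
    s=manip.sense(); d=manip.snapshot(n); d['s']=s
    if 'mount' in d:
        T=np.eye(4);T[:3,:3]=Ro.from_quat(s['tool_rot']).as_matrix();T[:3,3]=s['tcp_pos']
        M=np.linalg.inv(T@np.array(d['mount'])); d['R']=M[:3,:3]; d['t']=M[:3,3]
    d['R']=np.array(d['R']);d['t']=np.array(d['t'])
    if f: cv2.imwrite('pics/'+f,d['pixels'])
    return d
def ray(d,u,v,z):
    r=d['R'].T@np.array([(u-d['cx'])/d['fx'],(v-d['cy'])/d['fy'],1]); c=-d['R'].T@d['t']
    return (c+r*(z-c[2])/r[2])
def proj(d,X):
    p=d['R']@np.array(X)+d['t']; return np.array([d['fx']*p[0]/p[2]+d['cx'],d['fy']*p[1]/p[2]+d['cy']])
def st():
    s=manip.sense(); print({k:np.round(s[k],4).tolist() for k in ('t','q','tcp_pos','tool_rot','force','finger_gap','gripper_force')})
E
python3 - <<'E'
from h import *
a=snap('top');b=snap('side')
cv2.imwrite('pics/a.png',cv2.resize(a['pixels'],(800,600)));cv2.imwrite('pics/b.png',cv2.resize(b['pixels'],(800,600)))
for d in(a,b): print(-d['R'].T@d['t'],d['R'].round(2).tolist(),d['fx'])
st()
s=manip.sense();print(s['ft_torque']); print(manip.snapshot('wrist')['mount'])
E
```

```text
[0.38596154 0.01919889 1.10093519] [[-0.02, -1.0, 0.01], [-1.0, 0.02, -0.06], [0.06, -0.01, -1.0]] 382.1944691720494
[0.39288443 0.6921796  0.59807281] [[-1.0, -0.08, 0.01], [-0.06, 0.6, -0.8], [0.06, -0.79, -0.61]] 372.03124676976825
{'t': 0.1, 'q': [-1.3675, 0.5284, 1.4338, 0.0, 1.1814, -0.1785], 'tcp_pos': [0.2328, -0.5793, 0.2304], 'tool_rot': [0.9818, 0.1897, -0.0, -0.001], 'force': [0.5782, 0.5042, 0.6626], 'finger_gap': 1.0023, 'gripper_force': 0.0}
[ 0.07751565 -0.00149304 -0.04446498]
[[-6.30650387e-04 -9.52424326e-01 -3.04774515e-01  7.83805457e-02]
 [ 9.99999721e-01 -7.22679792e-04  1.89148371e-04 -1.10653158e-03]
 [-4.00403892e-04 -3.04774310e-01  9.52424516e-01 -1.42674683e-01]
 [ 0.00000000e+00  0.00000000e+00  0.00000000e+00  1.00000000e+00]]
```

View pics/a.png

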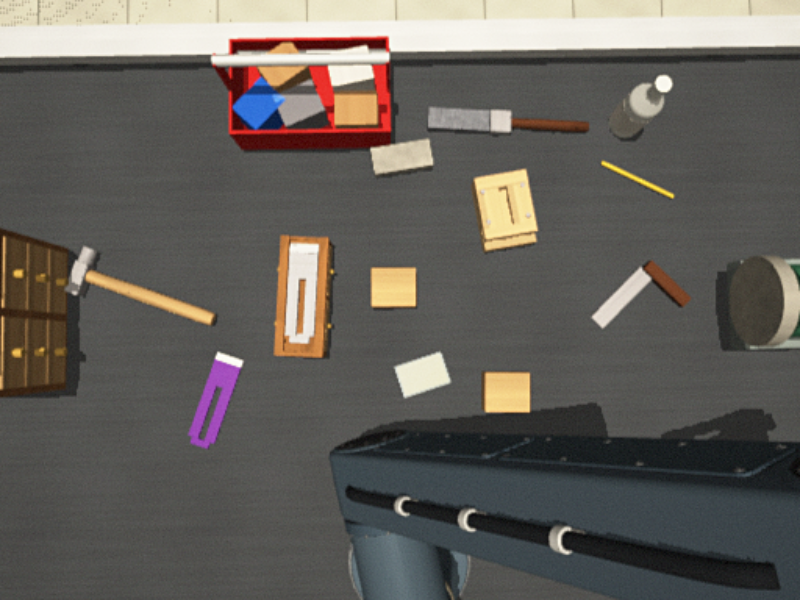

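View pics/b.png

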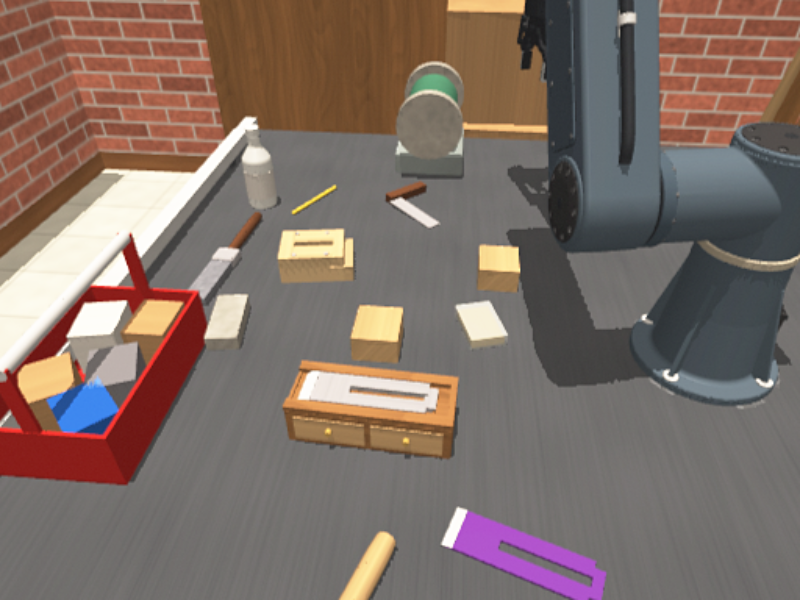

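Top view (800×600): stand at (303,297), with the bright cutting edge at its far end (303,247). The bare block candidates are (393,287) and (507,392). The first is farther from the base (base is at the bottom), so it's the one. The guard is at (507,210) with its jutting floor/mouth at the near side (510,243). The purple iron at (215,400) is a decoy.

```bash
python3 - <<'E'
from h import *
a=snap('top');k=.64
for n,z,u,v in [('edge',.061,303,245),('tang',.061,298,342),('blockA',.045,393,287),('blockB',.045,507,392),('guard far',.051,500,174),('guard near',.051,512,238),('jut',.03,511,247)]:
    p=ray(a,u*k,v*k,z);print(n,p.round(3),np.hypot(*p[:2]).round(3))
im=a['pixels'];c=im[100:270,165:355]
cv2.imwrite('pics/c.png',cv2.resize(c,(760,680)[:2],interpolation=cv2.INTER_CUBIC)[:600])
E
```

```text
edge [0.567 0.176 0.061] 0.594
tang [0.397 0.186 0.061] 0.439
blockA [0.492 0.02  0.045] 0.492
blockB [ 0.303 -0.177  0.045] 0.351
guard far [ 0.691 -0.175  0.051] 0.713
guard near [ 0.575 -0.193  0.051] 0.606
jut [ 0.562 -0.195  0.03 ] 0.595
```

View pics/c.png

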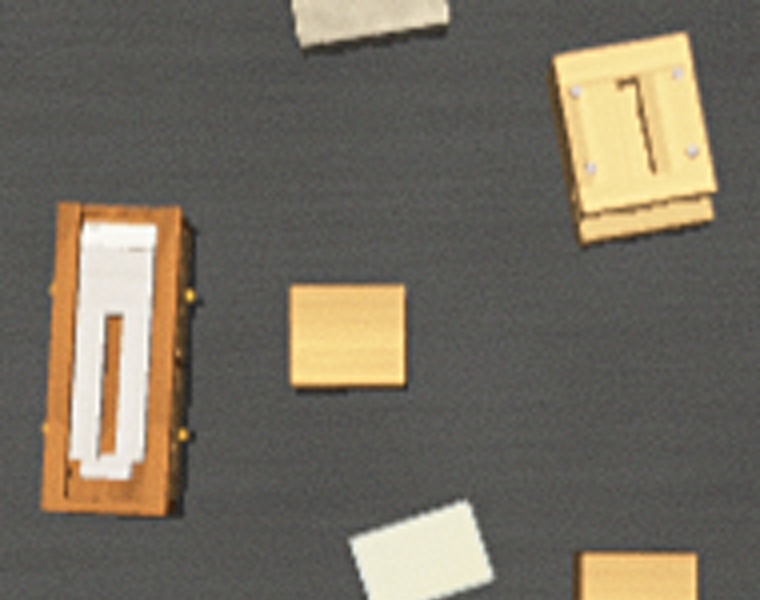

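```bash
cat >> h.py <<'E'
def go(*tg):
    # targets: (x,y,z,yaw deg) tool straight down, relative to measured pose
    s=manip.sense();R=Ro.from_quat(s['tool_rot']);p=np.array(s['tcp_pos'])
    for x,y,z,w in tg:
        D=Ro.from_euler('z',w,degrees=True)*Ro.from_euler('x',180,degrees=True)
        print('go',(R.inv().apply(np.array([x,y,z])-p)).round(4).tolist(),np.degrees((R.inv()*D).as_rotvec()).round(2).tolist())
E
python3 - <<'E'
from h import *
go((.42,-.3,.23,10),(.48,.18,.23,-3.4))
E
```

```text
go [0.2779, -0.1897, 0.001] [-0.08, -0.0, 11.88]
go [0.5124, -0.6127, 0.0016] [-0.08, 0.01, 25.28]
```

step_arm:
  commands: [0.278,-0.19,0,0,0,12,0.278,-0.19,0,0,0,12,0.278,-0.19,0,0,0,12,0.278,-0.19,0,0,0,12,0.278,-0.19,0,0,0,12,0.278,-0.19,0,0,0,12,0.278,-0.19,0,0,0,12,0.512,-0.613,0,0,0,25.3,0.512,-0.613,0,0,0,25.3,0.512,-0.613,0,0,0,25.3]
  jaw: 0

```text
t: 1.2
tcp_pos: [0.4384, -0.1514, 0.2313]
tool_rot: [1.0, -0.031, 0.0, -0.0]
force: [1.4, -0.4, -0.2]
finger_gap: 0.0
gripper_force: 0.0
```

```bash
python3 - <<'E'
from h import *
st();go((.48,.18,.23,-3.4))
E
```

```text
{'t': 1.2, 'q': [-0.5743, 0.3118, 1.8233, 0.0002, 1.0064, 1.0583], 'tcp_pos': [0.4384, -0.1514, 0.2313], 'tool_rot': [0.9995, -0.0309, 0.0001, -0.0001], 'force': [1.3615, -0.3896, -0.1563], 'finger_gap': 0.0002, 'gripper_force': 0.0}
go [0.021, -0.3333, 0.0013] [-0.01, -0.01, -0.14]
```

step_arm:
  commands: [0.021,-0.333,0,0,0,0,0.021,-0.333,0,0,0,0,0.021,-0.333,0,0,0,0,0.021,-0.333,0,0,0,0,0.021,-0.333,0,0,0,0,0.021,-0.333,0,0,0,0,0.021,-0.333,0,0,0,0,0.021,-0.333,0,0,0,0,0.021,-0.333,0,0,0,0,0.021,-0.333,0,0,0,0]

```text
t: 2.2
tcp_pos: [0.4789, 0.177, 0.2311]
tool_rot: [1.0, -0.03, -0.0, 0.0]
force: [0.4, 0.5, -0.3]
finger_gap: 0.001
gripper_force: 0.0
```

```bash
python3 - <<'E'
from h import *
st();w=snap('wrist','w1.png')
E
```

```text
{'t': 2.2, 'q': [0.1351, 0.3749, 1.7155, -0.0005, 1.0521, 1.7667], 'tcp_pos': [0.4789, 0.177, 0.2311], 'tool_rot': [0.9995, -0.0303, -0.0004, 0.0003], 'force': [0.4066, 0.495, -0.2643], 'finger_gap': 0.0014, 'gripper_force': 0.0}
```

View pics/w1.png

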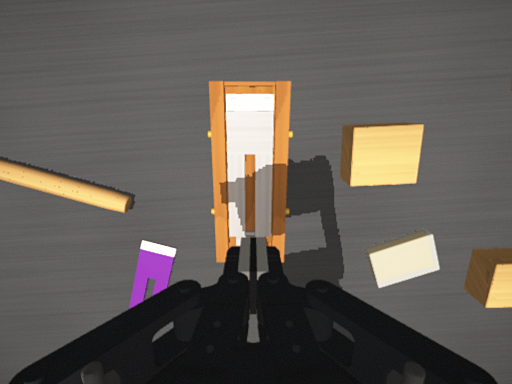

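The wrist view shows the stand with its far end open at row 82. The cutting edge lies at row 93, columns 226–274, and the block is at (382,155).

```bash
python3 - <<'E'
from h import *
w=snap('wrist');h=cv2.cvtColor(w['pixels'],cv2.COLOR_BGR2HSV)
def rows(rs,f,z):
    for r in rs:
        c=np.where(f(h[r,190:310]))[0]+190
        L,Rr=ray(w,c.min(),r,z),ray(w,c.max()+1,r,z); print(r,c.min(),c.max(),L.round(4),Rr.round(4),((L+Rr)/2).round(4))
grey=lambda x:(x[:,1]<60)&(x[:,2]>130)
print('iron');rows([96,104,115,130,145],grey,.063)
col=h[60:125,250];print(col.tolist()[::1][15:40])
print('tray');rows([86,90,100,130,160,190,220],lambda x:(x[:,1]>110)&(x[:,2]>80)&(x[:,0]<25),.063)
for r in (81,82,83): print('endface',ray(w,250,r,.063))
for r in (92,93,94): print('edge',ray(w,250,r,.063))
# block top by yellow mask
m=cv2.inRange(h,(12,60,150),(30,200,255)); n,l,s,c=cv2.connectedComponentsWithStats(m)
for i in range(1,n):
    if s[i,4]>800: 
        cs=max(cv2.findContours((l==i).astype('u1'),0,2)[0],key=cv2.contourArea); print(s[i],cv2.approxPolyDP(cs,4,True)[:,0].tolist())
t=snap('top');H=cv2.cvtColor(t['pixels'],cv2.COLOR_BGR2HSV)
m=cv2.inRange(H,(12,60,150),(30,200,255)); n,l,s,c=cv2.connectedComponentsWithStats(m)
for i in range(1,n):
    if s[i,4]>400:
        cs=max(cv2.findContours((l==i).astype('u1'),0,2)[0],key=cv2.contourArea); print(s[i],cv2.minAreaRect(cs),ray(t,*(cv2.minAreaRect(cs)[0]),.045).round(4))
E
```

```text
iron
96 226 273 [0.5692 0.2    0.063 ] [0.5661 0.1502 0.063 ] [0.5676 0.1751 0.063 ]
104 225 273 [0.5614 0.2017 0.063 ] [0.5582 0.1505 0.063 ] [0.5598 0.1761 0.063 ]
115 226 273 [0.5503 0.2017 0.063 ] [0.5471 0.1509 0.063 ] [0.5487 0.1763 0.063 ]
130 226 272 [0.5348 0.2031 0.063 ] [0.5317 0.1526 0.063 ] [0.5333 0.1779 0.063 ]
145 227 272 [0.5188 0.2035 0.063 ] [0.5157 0.1533 0.063 ] [0.5173 0.1784 0.063 ]
[[10, 7, 104], [15, 10, 104], [6, 12, 104], [8, 10, 101], [0, 0, 102], [165, 5, 102], [12, 123, 170], [15, 167, 227], [15, 173, 234], [15, 172, 234], [14, 177, 205], [13, 178, 146], [14, 177, 186], [15, 172, 228], [15, 171, 227], [15, 174, 224], [15, 176, 224], [15, 183, 224], [15, 159, 228], [26, 7, 252], [0, 0, 255], [0, 0, 254], [30, 1, 254], [30, 1, 254], [30, 2, 254]]
tray
86 208 290 [0.58   0.2176 0.063 ] [0.5747 0.1324 0.063 ] [0.5773 0.175  0.063 ]
90 209 290 [0.5761 0.217  0.063 ] [0.5708 0.1325 0.063 ] [0.5734 0.1747 0.063 ]
100 209 289 [0.5664 0.218  0.063 ] [0.5611 0.1337 0.063 ] [0.5637 0.1759 0.063 ]
130 210 289 [0.5359 0.2203 0.063 ] [0.5306 0.1344 0.063 ] [0.5332 0.1
[... 698 characters left out ...]
[223, 91], [225, 100], [226, 93], [274, 95], [272, 164], [286, 163], [292, 136]]
[ 350  124   74   63 4093] [[423, 125], [354, 127], [350, 186], [415, 183]]
[   0  162  128   51 2331] [[0, 162], [2, 180], [124, 212], [124, 196]]
[485 264  27  44 941] [[511, 264], [496, 265], [485, 307], [511, 306]]
[214  60  28  20 553] ((227.5, 69.5), (19.0, 27.0), 90.0) [0.8167 0.0817 0.045 ]
[ 303  108   41   52 1575] ((323.3715515136719, 133.761474609375), (47.461509704589844, 35.51046371459961), 80.13418579101562) [ 0.6286 -0.1839  0.045 ]
[237 171  29  26 723] ((251.0, 183.5), (25.0, 28.0), 90.0) [0.4924 0.0212 0.045 ]
[310 238  29  26 752] ((324.0, 250.5), (25.0, 28.0), 90.0) [ 0.3038 -0.1761  0.045 ]
```

```bash
python3 - <<'E'
from h import *
go((.466,.1813,.072,-3.5),(.466,.1813,.062,-3.5))
E
```

```text
go [-0.0135, -0.0039, 0.1593] [0.01, 0.01, -0.05]
go [-0.0135, -0.0039, 0.1693] [0.01, 0.01, -0.05]
```

step_arm:
  commands: [-0.013,-0.003,0.04,0,0,0,-0.013,-0.003,0.08,0,0,0,-0.013,-0.003,0.12,0,0,0,-0.013,-0.003,0.145,0,0,0,-0.013,-0.003,0.155,0,0,0,-0.013,-0.003,0.158,0,0,0,-0.013,-0.003,0.16,0,0,0,-0.013,-0.003,0.16,0,0,0,-0.013,-0.003,0.16,0,0,0,-0.013,-0.003,0.16,0,0,0]

```text
t: 3.35
tcp_pos: [0.467, 0.1819, 0.0723]
tool_rot: [1.0, -0.03, 0.001, -0.0]
force: [-0.0, 0.4, -0.1]
finger_gap: -0.001
gripper_force: 0.0
```

```bash
python3 - <<'E'
from h import *
st()
E
```

```text
{'t': 3.35, 'q': [0.148, 0.6258, 1.8723, 0.0, 0.6415, 1.7784], 'tcp_pos': [0.467, 0.1819, 0.0723], 'tool_rot': [0.9996, -0.0298, 0.001, -0.0002], 'force': [-0.0122, 0.3954, -0.094], 'finger_gap': -0.0007, 'gripper_force': 0.0}
```

step_arm:
  commands: [0,0,0.004,0,0,0,0,0,0.006,0,0,0,0,0,0.007,0,0,0,0,0,0.008,0,0,0,0,0,0.009,0,0,0,0,0,0.0095,0,0,0,0,0,0.0095,0,0,0,0,0,0.0095,0,0,0,0,0,0.0095,0,0,0,0,0,0.0095,0,0,0]

```text
t: 4.35
tcp_pos: [0.4664, 0.1817, 0.063]
tool_rot: [1.0, -0.03, 0.0, -0.0]
force: [-2.8, 0.1, 12.1]
finger_gap: 0.0
gripper_force: 5.9
```

step_arm:
  commands: [0.003,0,0,0,0,0,0.007,0,0,0,0,0,0.012,0,0,0,0,0,0.017,0,0,0,0,0,0.022,0,0,0,0,0,0.027,0,0,0,0,0,0.032,0,0,0,0,0,0.036,0,0,0,0,0,0.04,0,0,0,0,0,0.04,0,0,0,0,0]

```text
t: 5.35
tcp_pos: [0.4916, 0.1791, 0.063]
tool_rot: [0.999, -0.03, -0.015, 0.002]
force: [-22.6, 0.8, 32.8]
finger_gap: -0.001
gripper_force: 16.5
```

```bash
python3 - <<'E'
from h import *
w=snap('wrist','w2.png')
E
```

```text
(no output)
```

View pics/w2.png

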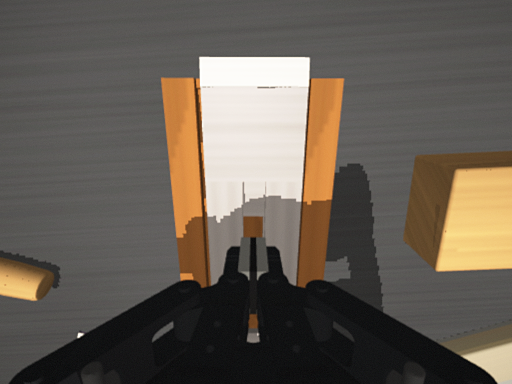

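Wrist view: the cutting edge (row 57–85) is now past the end face (row 79), so the top iron slides and the spare lags at the lip. The press force has risen, so I'll ease off and continue.

step_arm:
  commands: [0,0,-0.0005,0,0,0,0,0,-0.001,0,0,0,0,0,-0.0015,0,0,0,0,0,-0.002,0,0,0,0,0,-0.002,0,0,0,0,0,-0.002,0,0,0,0,0,-0.002,0,0,0,0,0,-0.002,0,0,0,0,0,-0.002,0,0,0,0,0,-0.002,0,0,0]

```text
t: 6.4
tcp_pos: [0.5064, 0.1793, 0.0638]
tool_rot: [1.0, -0.03, -0.0, 0.0]
force: [0.2, -0.2, 0.4]
finger_gap: -0.0
gripper_force: 0.0
```

```bash
python3 - <<'E'
from h import *
st(); w=snap('wrist');h=cv2.cvtColor(w['pixels'],cv2.COLOR_BGR2HSV)
v=np.where((h[20:120,250,1]<60)&(h[20:120,250,2]>180))[0]+20
print(v.min(),ray(w,250,v.min(),.063))
E
```

```text
{'t': 6.4, 'q': [0.1322, 0.6692, 1.7837, -0.0, 0.6888, 1.7628], 'tcp_pos': [0.5064, 0.1793, 0.0638], 'tool_rot': [0.9996, -0.0299, -0.0, 0.0], 'force': [0.1566, -0.2381, 0.3971], 'finger_gap': -0.0004, 'gripper_force': 0.0}
80 [0.59629006 0.17632913 0.063     ]
```

step_arm:
  commands: [0,0,-0.003,0,0,0,-0.01,0,-0.003,0,0,0,-0.025,0,-0.003,0,0,0,-0.025,0,-0.003,0,0,0,-0.025,0,-0.001,0,0,0,-0.025,0,0,0,0,0,-0.025,0,0.001,0,0,0,-0.025,0,0.0015,0,0,0,-0.025,0,0.0015,0,0,0,-0.025,0,0.0015,0,0,0]

```text
t: 7.45
tcp_pos: [0.4823, 0.1808, 0.0631]
tool_rot: [1.0, -0.03, 0.001, -0.0]
force: [-0.7, 0.3, 6.8]
finger_gap: -0.001
gripper_force: 3.4
```

step_arm:
  commands: [0.002,0,0,0,0,0,0.004,0,0,0,0,0,0.006,0,0,0,0,0,0.008,0,0,0,0,0,0.01,0,0,0,0,0,0.012,0,0,0,0,0,0.014,0,0,0,0,0,0.016,0,0,0,0,0,0.018,0,0,0,0,0,0.02,0,0,0,0,0]

```text
t: 8.45
tcp_pos: [0.4906, 0.1797, 0.063]
tool_rot: [0.999, -0.03, -0.011, 0.001]
force: [-16.8, 3.1, 24.1]
finger_gap: -0.005
gripper_force: 12.1
```

```bash
python3 - <<'E'
from h import *
st(); w=snap('wrist');h=cv2.cvtColor(w['pixels'],cv2.COLOR_BGR2HSV)
for c in (235,250,265):
  v=np.where((h[20:150,c,1]<60)&(h[20:150,c,2]>180))[0]+20
  print(v.min(),ray(w,c,v.min(),.063))
E
```

```text
{'t': 8.45, 'q': [0.136, 0.6642, 1.8053, 0.0026, 0.6942, 1.7645], 'tcp_pos': [0.4906, 0.1797, 0.063], 'tool_rot': [0.9995, -0.0299, -0.0111, 0.001], 'force': [-16.7639, 3.0545, 24.1114], 'finger_gap': -0.0053, 'gripper_force': 12.0694}
21 [0.60445379 0.18170797 0.063     ]
21 [0.60406495 0.17519217 0.063     ]
21 [0.60367598 0.16867446 0.063     ]
```

step_arm:
  commands: [0.002,0,-0.0003,0,0,0,0.004,0,-0.0006,0,0,0,0.006,0,-0.0009,0,0,0,0.008,0,-0.0011,0,0,0,0.01,0,-0.0011,0,0,0,0.012,0,-0.0011,0,0,0,0.014,0,-0.0011,0,0,0,0.016,0,-0.0011,0,0,0,0.018,0,-0.0011,0,0,0,0.02,0,-0.0011,0,0,0]

```text
t: 9.5
tcp_pos: [0.5215, 0.1784, 0.0634]
tool_rot: [1.0, -0.03, -0.0, 0.0]
force: [-0.8, -0.2, -0.1]
finger_gap: -0.002
gripper_force: 0.0
```

```bash
python3 - <<'E'
from h import *
st(); w=snap('wrist','w3.png');h=cv2.cvtColor(w['pixels'],cv2.COLOR_BGR2HSV)
for c in (235,250,265):
  v=np.where((h[2:150,c,1]<60)&(h[2:150,c,2]>180))[0]+2
  print(v.min(),ray(w,c,v.min(),.063))
E
```

```text
{'t': 9.5, 'q': [0.1269, 0.6809, 1.7481, -0.0, 0.7126, 1.7574], 'tcp_pos': [0.5215, 0.1784, 0.0634], 'tool_rot': [0.9996, -0.0299, -0.0, 0.0], 'force': [-0.8336, -0.1636, -0.118], 'finger_gap': -0.0017, 'gripper_force': 0.0}
83 [0.61052082 0.18259137 0.063     ]
84 [0.60965578 0.17555346 0.063     ]
84 [0.60922854 0.16848028 0.063     ]
```

View pics/w3.png

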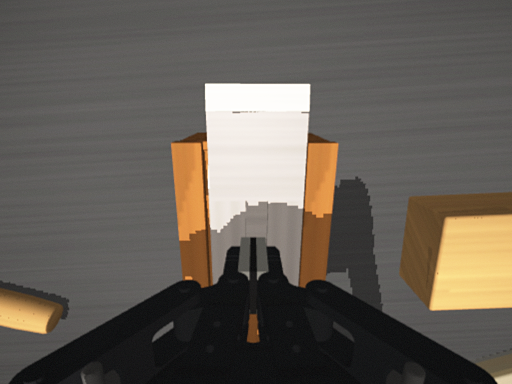

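Wrist view: the edge is at row 84 and the end face at row 141. Overhang is about 29 mm and the iron is straight, so another stroke is needed.

step_arm:
  commands: [0,0,-0.003,0,0,0,-0.015,0,-0.003,0,0,0,-0.036,0,-0.003,0,0,0,-0.036,0,-0.003,0,0,0,-0.036,0,-0.001,0,0,0,-0.036,0,0,0,0,0,-0.036,0,0.001,0,0,0,-0.036,0,0.0015,0,0,0,-0.036,0,0.0015,0,0,0,-0.036,0,0.0015,0,0,0]

```text
t: 10.55
tcp_pos: [0.4871, 0.1806, 0.0631]
tool_rot: [1.0, -0.03, 0.001, -0.0]
force: [-0.4, -0.6, 7.9]
finger_gap: 0.003
gripper_force: 4.5
```

step_arm:
  commands: [0.004,0,0,0,0,0,0.008,0,0,0,0,0,0.012,0,0,0,0,0,0.016,0,-0.0001,0,0,0,0.02,0,-0.0002,0,0,0,0.024,0,-0.0003,0,0,0,0.028,0,-0.0004,0,0,0,0.032,0,-0.0005,0,0,0,0.036,0,-0.0006,0,0,0,0.036,0,-0.0006,0,0,0]

```text
t: 11.55
tcp_pos: [0.517, 0.1783, 0.063]
tool_rot: [1.0, -0.03, -0.005, 0.0]
force: [-8.8, 0.6, 13.9]
finger_gap: -0.0
gripper_force: 7.0
```

```bash
cat >> h.py <<'E'
def edge():
    w=snap('wrist');h=cv2.cvtColor(w['pixels'],cv2.COLOR_BGR2HSV)
    for c in (235,265):
      v=np.where((h[2:150,c,1]<60)&(h[2:150,c,2]>180))[0]+2
      print(v.min(),ray(w,c,v.min(),.063).round(4))
E
python3 -c "
from h import *
edge()"
```

```text
8 [0.6361 0.18   0.063 ]
8 [0.6353 0.167  0.063 ]
```

Overhang is about 55 mm. Lift, open the jaw, move over the edge end and look.

step_arm:
  commands: [0,0,-0.02,0,0,0,0,0,-0.06,0,0,0,0.03,0,-0.1,0,0,0,0.06,0,-0.12,0,0,0,0.06,0,-0.14,0,0,0,0.06,0,-0.14,0,0,0,0.06,0,-0.14,0,0,0,0.06,0,-0.14,0,0,0,0.06,0,-0.14,0,0,0,0.06,0,-0.14,0,0,0]
  jaw: 100

```text
t: 12.6
tcp_pos: [0.5804, 0.1748, 0.2014]
tool_rot: [1.0, -0.03, -0.001, 0.0]
force: [-0.3, -0.2, 0.1]
finger_gap: 0.996
gripper_force: 0.0
```

```bash
cat >> h.py <<'E'
def iron(z,r0=2,r1=250,c0=150,c1=360):
    # bright grey component -> edge row and side mid line
    w=snap('wrist');h=cv2.cvtColor(w['pixels'],cv2.COLOR_BGR2HSV)
    m=((h[...,1]<50)&(h[...,2]>175)).astype('u1'); m[:r0]=0;m[r1:]=0;m[:,:c0]=0;m[:,c1:]=0
    n,l,s,c=cv2.connectedComponentsWithStats(m); i=1+s[1:,4].argmax(); print(s[i])
    P=[]
    for r in range(s[i,1],s[i,1]+s[i,3],6):
        q=np.where(l[r]==i)[0]; A=ray(w,q.min(),r+.5,z);B=ray(w,q.max()+1,r+.5,z); P.append((r,q.min(),q.max(),*((A+B)/2)[:2].round(4),np.linalg.norm(A-B).round(4)))
    for p in P: print(*p)
    return w
E
python3 -c "
from h import *
st();w=iron(.063);cv2.imwrite('pics/w4.png',w['pixels'])"
```

```text
{'t': 12.6, 'q': [0.1084, 0.5375, 1.5105, -0.0, 1.0961, 1.7389], 'tcp_pos': [0.5804, 0.1748, 0.2014], 'tool_rot': [0.9996, -0.0298, -0.0012, 0.0002], 'force': [-0.3153, -0.1733, 0.0747], 'finger_gap': 0.9962, 'gripper_force': 0.0}
[ 230  130   53   55 2277]
130 230 281 0.6358 0.1693 0.0506
136 230 281 0.63 0.1697 0.0509
142 230 281 0.6242 0.17 0.0513
148 231 281 0.6183 0.1698 0.0506
154 231 281 0.6124 0.1702 0.0509
160 231 280 0.6064 0.171 0.0503
166 231 280 0.6003 0.1714 0.0506
172 231 258 0.5947 0.1829 0.0285
178 231 250 0.5887 0.1874 0.0205
184 232 232 0.5829 0.1966 0.001
```

```bash
python3 -c "
from h import *
go((.6125,.1705,.04,-3.4))"
```

```text
go [0.0324, 0.0024, 0.1616] [0.02, 0.1, -0.01]
```

step_arm:
  commands: [0.032,0.0024,0.03,0,0,0,0.032,0.0024,0.06,0,0,0,0.032,0.0024,0.09,0,0,0,0.032,0.0024,0.12,0,0,0,0.032,0.0024,0.145,0,0,0,0.032,0.0024,0.155,0,0,0,0.032,0.0024,0.161,0,0,0,0.032,0.0024,0.161,0,0,0,0.032,0.0024,0.161,0,0,0,0.032,0.0024,0.161,0,0,0]

```text
t: 13.65
tcp_pos: [0.6141, 0.1707, 0.043]
tool_rot: [1.0, -0.03, 0.001, -0.0]
force: [-0.3, -0.1, -0.2]
finger_gap: 0.997
gripper_force: 0.0
```

step_arm:
  commands: [0,0,0,0,0,0,0,0,0,0,0,0,0,0,0,0,0,0,0,0,0,0,0,0,0,0,0,0,0,0,0,0,0,0,0,0,0,0,0,0,0,0,0,0,0,0,0,0,0,0,0,0,0,0,0,0,0,0,0,0]
  jaw: 0
  grip_force: 90

```text
t: 14.65
tcp_pos: [0.6133, 0.1705, 0.0417]
tool_rot: [1.0, -0.03, 0.0, -0.0]
force: [-0.9, -0.0, 4.0]
finger_gap: 0.552
gripper_force: 91.8
```

step_arm:
  commands: [0,0,-0.003,0,0,0,0,0,-0.007,0,0,0,0,0,-0.012,0,0,0,0,0,-0.02,0,0,0,0,0,-0.03,0,0,0,0,0,-0.045,0,0,0,0,0,-0.06,0,0,0,0,0,-0.07,0,0,0,0,0,-0.07,0,0,0,0,0,-0.07,0,0,0]

```text
t: 15.65
tcp_pos: [0.6131, 0.1705, 0.112]
tool_rot: [1.0, -0.03, 0.0, -0.0]
force: [0.1, -0.5, -2.1]
finger_gap: 0.553
gripper_force: 92.6
```

```bash
python3 - <<'E'
from h import *
st();w=snap('wrist');s=snap('side');t=snap('top')
cv2.imwrite('pics/d.png',np.hstack([cv2.resize(w['pixels'],(400,300)),cv2.resize(s['pixels'][150:330,130:370],(400,300))]))
H=cv2.cvtColor(t['pixels'],cv2.COLOR_BGR2HSV)
m=cv2.inRange(H,(12,60,150),(30,200,255)); n,l,s,c=cv2.connectedComponentsWithStats(m)
for i in range(1,n):
    if 400<s[i,4]<1600:
        cs=max(cv2.findContours((l==i).astype('u1'),0,2)[0],key=cv2.contourArea); print(s[i],cv2.approxPolyDP(cs,3,True)[:,0].tolist())
E
```

```text
{'t': 15.65, 'q': [0.096, 0.6875, 1.501, -0.0, 0.9524, 1.7265], 'tcp_pos': [0.6131, 0.1705, 0.112], 'tool_rot': [0.9996, -0.0299, 0.0003, -0.0], 'force': [0.0656, -0.4939, -2.11], 'finger_gap': 0.5531, 'gripper_force': 92.5562}
[214  60  28  20 553] [[214, 60], [214, 79], [241, 78], [240, 60]]
[ 303  108   41   52 1570] [[336, 108], [303, 114], [310, 159], [343, 153]]
[237 171  29  26 711] [[237, 172], [238, 195], [265, 195], [265, 171]]
[310 238  29  26 752] [[310, 239], [311, 263], [338, 263], [338, 238]]
```

View pics/d.png

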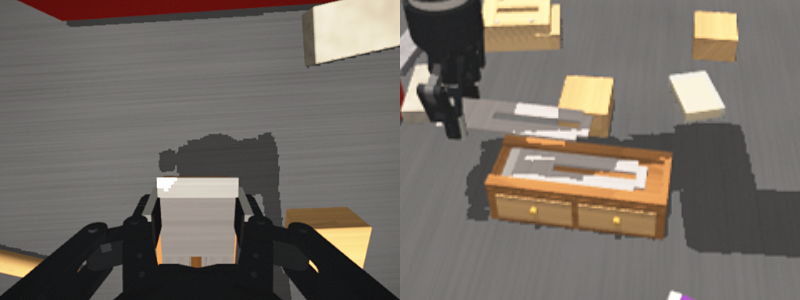

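The left panel shows the edge end held level between the fingers. The right panel shows only the top iron lifted and the spare still in its groove.

```bash
python3 -c "
from h import *
go((.5535,.02,.1,-1),(.5535,.02,.033,-1))"
```

```text
go [-0.0498, 0.1537, 0.0109] [0.01, 0.09, -2.43]
go [-0.0497, 0.1537, 0.0779] [0.01, 0.09, -2.43]
```

step_arm:
  commands: [-0.008,0.025,0,0,0,-0.4,-0.017,0.05,0,0,0,-0.8,-0.025,0.075,0,0,0,-1.2,-0.033,0.1,0,0,0,-1.6,-0.042,0.125,0.003,0,0,-2,-0.047,0.145,0.006,0,0,-2.4,-0.05,0.154,0.01,0,0,-2.4,-0.05,0.154,0.011,0,0,-2.4,-0.05,0.154,0.011,0,0,-2.4,-0.05,0.154,0.011,0,0,-2.4]

```text
t: 16.8
tcp_pos: [0.5544, 0.0207, 0.1005]
tool_rot: [1.0, -0.009, 0.0, -0.0]
force: [0.5, 0.7, -1.8]
finger_gap: 0.554
gripper_force: 92.7
```

```bash
python3 - <<'E'
from h import *
st()
w=snap('wrist');s=snap('side');t=snap('top')
cv2.imwrite('pics/e.png',np.hstack([cv2.resize(w['pixels'],(400,300)),cv2.resize(s['pixels'][130:310,130:370],(400,300))]))
H=cv2.cvtColor(w['pixels'],cv2.COLOR_BGR2HSV)
for X in [(.527,.061,.045),(.527,-.019,.045)]: print(proj(w,X))
E
```

```text
{'t': 16.8, 'q': [-0.1644, 0.6216, 1.7214, 0.0005, 0.7982, 1.4231], 'tcp_pos': [0.5544, 0.0207, 0.1005], 'tool_rot': [1.0, -0.0085, 0.0002, -0.0001], 'force': [0.4885, 0.7431, -1.7596], 'finger_gap': 0.5542, 'gripper_force': 92.6604}
[203.43181516 248.81655406]
[305.52576925 247.18830323]
```

View pics/e.png

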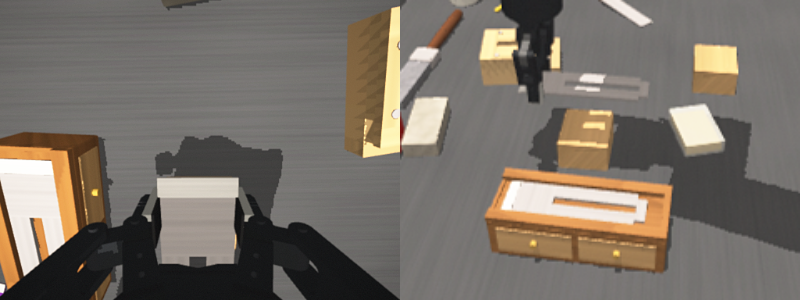

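The iron is held over the block, with its shadow on the block at side panel (585,130). Lowering now.

step_arm:
  commands: [0,0,0.015,0,0,0,0,0,0.03,0,0,0,0,0,0.045,0,0,0,0,0,0.055,0,0,0,0,0,0.063,0,0,0,0,0,0.067,0,0,0,0,0,0.07,0,0,0,0,0,0.072,0,0,0,0,0,0.072,0,0,0,0,0,0.072,0,0,0]

```text
t: 17.95
tcp_pos: [0.5542, 0.0198, 0.0289]
tool_rot: [1.0, -0.009, 0.0, 0.0]
force: [0.2, 0.6, -0.4]
finger_gap: 0.553
gripper_force: 92.8
```

step_arm:
  commands: [0,0,0.0005,0,0,0,0,0,0.001,0,0,0,0,0,0.001,0,0,0,0,0,0.001,0,0,0,0,0,0.001,0,0,0,0,0,0.001,0,0,0,0,0,0.001,0,0,0,0,0,0.001,0,0,0,0,0,0.001,0,0,0,0,0,0.001,0,0,0]

```text
t: 18.95
tcp_pos: [0.5543, 0.0198, 0.0283]
tool_rot: [1.0, -0.009, 0.0, 0.0]
force: [-0.5, -0.1, 6.1]
finger_gap: 0.551
gripper_force: 93.3
```

step_arm:
  commands: [0,0,0,0,0,0,0,0,0,0,0,0,0,0,0,0,0,0,0,0,0,0,0,0,0,0,0,0,0,0,0,0,-0.01,0,0,0,0,0,-0.04,0,0,0,0,0,-0.08,0,0,0,-0.03,0,-0.12,0,0,0,-0.06,0,-0.15,0,0,0]
  jaw: 100

```text
t: 19.95
tcp_pos: [0.4946, 0.0206, 0.1802]
tool_rot: [1.0, -0.009, 0.002, 0.0]
force: [0.3, -0.4, 0.6]
finger_gap: 0.999
gripper_force: 0.0
```

step_arm:
  commands: [-0.03,0,0,0,0,0,-0.06,0,0,0,0,0,-0.06,0,0,0,0,0,-0.06,0,0,0,0,0,-0.06,0,0,0,0,0,-0.06,0,0,0,0,0,-0.06,0,0,0,0,0,-0.06,0,0,0,0,0,-0.06,0,0,0,0,0,-0.06,0,0,0,0,0]

```text
t: 20.95
tcp_pos: [0.434, 0.0219, 0.1774]
tool_rot: [1.0, -0.009, -0.0, -0.0]
force: [0.1, -0.6, -0.7]
finger_gap: 1.001
gripper_force: 0.0
```

```bash
python3 -c "
from h import *
st();w=iron(.049,2,260,140,380);cv2.imwrite('pics/w5.png',w['pixels'])"
```

```text
{'t': 20.95, 'q': [-0.2078, 0.3646, 1.9513, -0.0, 0.826, 1.3809], 'tcp_pos': [0.434, 0.0219, 0.1774], 'tool_rot': [1.0, -0.0089, -0.0001, -0.0], 'force': [0.058, -0.5924, -0.7287], 'finger_gap': 1.0009, 'gripper_force': 0.0}
[ 224   27   59  162 7180]
27 224 282 0.5759 0.0198 0.05
33 224 282 0.5714 0.0199 0.0503
39 224 282 0.5669 0.0199 0.0505
45 224 282 0.5623 0.02 0.0508
51 224 281 0.5576 0.0205 0.0503
57 224 281 0.5529 0.0206 0.0506
63 225 281 0.5481 0.0203 0.05
69 225 281 0.5433 0.0204 0.0503
75 225 281 0.5384 0.0204 0.0506
81 225 281 0.5335 0.0205 0.0509
87 225 281 0.5285 0.0206 0.0512
93 226 280 0.5234 0.0207 0.0497
99 226 280 0.5183 0.0208 0.05
105 226 280 0.5131 0.0209 0.0503
111 226 279 0.5078 0.0215 0.0497
117 226 279 0.5025 0.0215 0.05
123 226 279 0.4971 0.0216 0.0503
129 227 279 0.4917 0.0213 0.0497
135 227 279 0.4862 0.0214 0.05
141 227 278 0.4806 0.0219 0.0494
147 227 278 0.4749 0.0221 0.0497
153 227 278 0.4692 0.0222 0.05
159 227 278 0.4634 0.0223 0.0504
165 228 278 0.4575 0.0219 0.0497
171 228 268 0.4516 0.0269 0.0402
177 228 237 0.4458 0.0423 0.0099
183 228 235 0.4397 0.0436 0.008
```

View pics/w5.png

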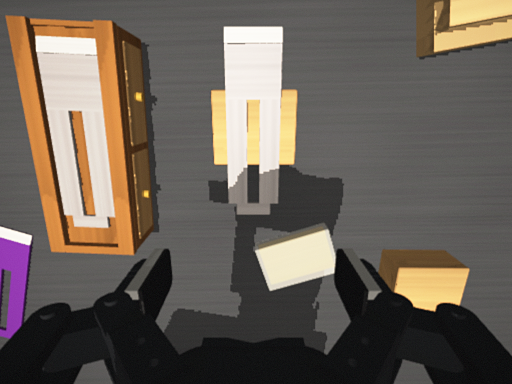

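The iron rests centrally across the block (edge at row 27, tang at row 213), and the gripper is clear of it. Next: grip the tang at x≈0.432.

```bash
python3 - <<'E'
from h import *
go((.432,.0227,.0275,-1.2))
t=snap('top');k=.64
for u,v in [(443,352),(450,383),(395,370)]: print(ray(t,u*k,v*k,.02).round(3))
E
```

```text
go [-0.0019, -0.0007, 0.1499] [-0.0, 0.01, 0.18]
[ 0.375 -0.068  0.02 ]
[ 0.319 -0.08   0.02 ]
[0.344 0.019 0.02 ]
```

step_arm:
  commands: [-0.002,-0.001,0.03,0,0,0,-0.002,-0.001,0.06,0,0,0,-0.002,-0.001,0.09,0,0,0,-0.002,-0.001,0.12,0,0,0,-0.002,-0.001,0.135,0,0,0,-0.002,-0.001,0.145,0,0,0,-0.002,-0.001,0.15,0,0,0,-0.002,-0.001,0.15,0,0,0,-0.002,-0.001,0.15,0,0,0,-0.002,-0.001,0.15,0,0,0]

```text
t: 22.05
tcp_pos: [0.4325, 0.0229, 0.0283]
tool_rot: [1.0, -0.009, 0.001, 0.0]
force: [-0.2, 0.2, -0.2]
finger_gap: 0.997
gripper_force: 0.0
```

step_arm:
  commands: [0,0,0,0,0,0,0,0,0,0,0,0,0,0,0,0,0,0,0,0,0,0,0,0,0,0,0,0,0,0,0,0,0,0,0,0,0,0,0,0,0,0,0,0,0,0,0,0,0,0,0,0,0,0,0,0,0,0,0,0]
  jaw: 0
  grip_force: 90

```text
t: 23.05
tcp_pos: [0.4322, 0.0229, 0.0281]
tool_rot: [1.0, -0.009, 0.001, 0.0]
force: [-1.0, -0.1, 5.8]
finger_gap: 0.551
gripper_force: 91.1
```

step_arm:
  commands: [0,0,-0.003,0,0,0,0,0,-0.007,0,0,0,0,0,-0.012,0,0,0,0,0,-0.02,0,0,0,0,0,-0.03,0,0,0,0,0,-0.045,0,0,0,0,0,-0.06,0,0,0,0,0,-0.07,0,0,0,0,0,-0.08,0,0,0,0,0,-0.08,0,0,0]

```text
t: 24.05
tcp_pos: [0.4327, 0.0229, 0.1088]
tool_rot: [1.0, -0.009, 0.001, 0.0]
force: [0.5, 0.3, -1.9]
finger_gap: 0.554
gripper_force: 92.6
```

```bash
python3 - <<'E'
from h import *
st()
s=manip.sense()
w=iron(s['tcp_pos'][2]+.021,2,200,140,380)
t=snap('top');c=t['pixels']
H=cv2.cvtColor(c,cv2.COLOR_BGR2HSV)
m=cv2.inRange(H,(10,60,110),(30,200,255));l=cv2.connectedComponents(m)[1]
i=l[130,315]; cs=max(cv2.findContours((l==i).astype('u1'),0,2)[0],key=cv2.contourArea); print(cv2.approxPolyDP(cs,2.5,True)[:,0].tolist())
cr=cv2.resize(c[100:180,290:360],None,fx=5,fy=5,interpolation=cv2.INTER_CUBIC)
d=snap('side');e=cv2.resize(d['pixels'][135:190,165:240],None,fx=5,fy=5,interpolation=cv2.INTER_CUBIC)
o=np.zeros((400,730,3),'u1');o[:400,:350]=cr;o[:275,352:727]=e;cv2.imwrite('pics/g.png',o)
E
```

```text
{'t': 24.05, 'q': [-0.2063, 0.5003, 2.0181, 0.0, 0.6204, 1.3823], 'tcp_pos': [0.4327, 0.0229, 0.1088], 'tool_rot': [1.0, -0.0089, 0.0014, 0.0003], 'force': [0.5162, 0.3294, -1.8854], 'finger_gap': 0.5536, 'gripper_force': 92.5646}
[  191     2   131   198 20706]
2 191 321 0.5475 0.0205 0.0488
8 191 321 0.5456 0.0205 0.049
14 191 321 0.5436 0.0206 0.0493
20 191 320 0.5417 0.0208 0.0492
26 192 320 0.5397 0.0206 0.0491
32 192 320 0.5376 0.0207 0.0494
38 192 319 0.5356 0.0209 0.0493
44 193 319 0.5335 0.0207 0.0492
50 193 318 0.5314 0.0209 0.0491
56 193 318 0.5293 0.021 0.0494
62 193 317 0.5272 0.0212 0.0493
68 194 317 0.525 0.021 0.0492
74 194 317 0.5228 0.0211 0.0495
80 194 316 0.5206 0.0213 0.0493
86 194 316 0.5184 0.0213 0.0496
92 195 315 0.5161 0.0214 0.0491
98 195 315 0.5138 0.0214 0.0494
104 195 314 0.5115 0.0217 0.0493
110 195 314 0.5091 0.0217 0.0496
116 196 314 0.5067 0.0215 0.0495
122 196 313 0.5043 0.0218 0.0494
128 196 313 0.5019 0.0218 0.0497
134 196 313 0.4994 0.0219 0.05
140 197 312 0.4969 0.0219 0.0495
146 197 312 0.4943 0.0219 0.0498
152 197 311 0.4918 0.0222 0.0497
158 198 311 0.4892 0.022 0.0496
164 198 310 0.4865 0.0223 0.0495
170 198 310 0.4838 0.0223 0.0498
176 199 309 0.4811 0.0224 0.0492
182 199 309 0.4784 0.0224 0.0496
188 199 308 0.4756 0.0227 0.0494
194 199 308 0.4728 0.0227 0.0498
[[336, 108], [303, 114], [310, 160], [343, 154]]
```

View pics/g.png

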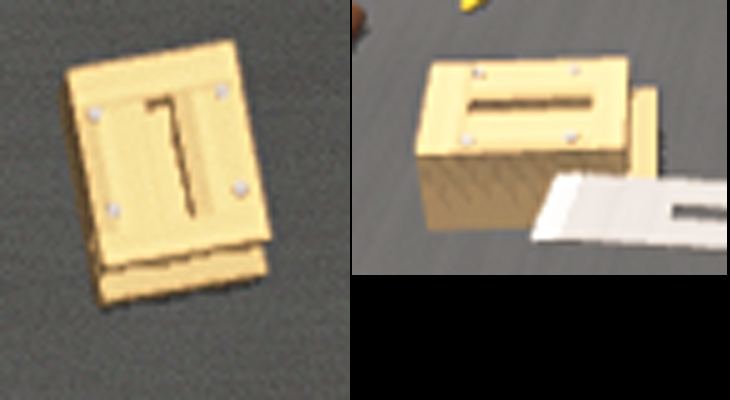

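The guard's roof corners (full-image px) are far (303.4,114) and (336.4,108), near (310.6,153) and (344,148). The floor jut is on the near side, at (310,160.6) and (343.4,154.4).

```bash
python3 - <<'E'
from h import *
t=snap('top');d=snap('side')
P=[ray(t,u,v,.051)[:2] for u,v in [(303.4,114),(336.4,108),(310.6,153),(344,148)]]
J=[ray(t,u,v,.03)[:2] for u,v in [(310,160.6),(343.4,154.4)]]
for p in P+J: print(p.round(4))
ax=(P[0]+P[1]-P[2]-P[3])/2; print(np.degrees(np.arctan2(ax[1],ax[0])),np.linalg.norm(ax)); w=P[0]-P[1];print(np.degrees(np.arctan2(-w[0],w[1])),np.linalg.norm(w)); w=P[2]-P[3];print(np.degrees(np.arctan2(-w[0],w[1])),np.linalg.norm(w))
print('near mid',(P[2]+P[3])/2,'jut mid',(J[0]+J[1])/2)
# side view roof corners (crop scale5 offset 165,135)
for u,v in [(431,61),(628,58),(630,150),(416,153)]: print('side',ray(d,165+(u-352)/5,135+v/5,.051)[:2].round(4))
E
```

```text
[ 0.684  -0.1286]
[ 0.6995 -0.2214]
[ 0.5738 -0.1457]
[ 0.5862 -0.239 ]
[ 0.5559 -0.1467]
[ 0.5719 -0.2419]
8.83385464890872 0.11307953940386974
9.488208308015095 0.09411717779306245
7.575773422840586 0.09414704092710557
near mid [ 0.58000181 -0.19236259] jut mid [ 0.56392545 -0.19429868]
side [ 0.6995 -0.2271]
side [ 0.5866 -0.2416]
side [ 0.5687 -0.1442]
side [ 0.6826 -0.1303]
```

```bash
python3 -c "
from h import *
go((.401,-.2205,.109,9.4),(.401,-.2205,.0165,9.4))"
```

```text
go [-0.0262, 0.2441, -0.002] [-0.02, 0.08, -10.43]
go [-0.026, 0.2441, 0.0905] [-0.02, 0.08, -10.43]
```

step_arm:
  commands: [-0.003,0.035,0,0,0,-1.5,-0.007,0.07,0,0,0,-3,-0.011,0.105,0,0,0,-4.5,-0.015,0.14,0,0,0,-6,-0.019,0.175,0,0,0,-7.5,-0.022,0.205,0,0,0,-9,-0.025,0.23,0,0,0,-10,-0.026,0.24,0,0,0,-10.4,-0.026,0.244,0,0,0,-10.4,-0.026,0.244,0,0,0,-10.4]

```text
t: 25.3
tcp_pos: [0.4013, -0.22, 0.1072]
tool_rot: [0.997, 0.081, -0.0, -0.001]
force: [1.1, -0.1, -1.1]
finger_gap: 0.552
gripper_force: 92.8
```

step_arm:
  commands: [0,0,0.01,0,0,0,0,0,0.02,0,0,0,0,0,0.03,0,0,0,0,0,0.04,0,0,0,0,0,0.05,0,0,0,0,0,0.06,0,0,0,0,0,0.065,0,0,0,0,0,0.065,0,0,0,0,0,0.065,0,0,0,0,0,0.065,0,0,0]

```text
t: 26.3
tcp_pos: [0.4018, -0.2207, 0.0428]
tool_rot: [0.997, 0.082, 0.0, 0.0]
force: [0.2, 0.1, -2.0]
finger_gap: 0.547
gripper_force: 92.8
```

```bash
python3 - <<'E'
from h import *
st()
w=snap('wrist');s=snap('side');t=snap('top')
a=cv2.resize(w['pixels'],(400,300));b=cv2.resize(s['pixels'][130:220,160:280],(400,300),interpolation=cv2.INTER_CUBIC);c=cv2.resize(t['pixels'][100:220,270:400],(325,300),interpolation=cv2.INTER_CUBIC)
o=np.zeros((600,800,3),'u1');o[:300,:400]=a;o[:300,400:]=b;o[300:,:325]=c;cv2.imwrite('pics/i.png',o)
z=s['s']['tcp_pos'][2]
print(np.array(s['s']['force']).round(1))
E
```

```text
{'t': 26.3, 'q': [-0.7469, 0.6599, 1.9906, 0.0, 0.4902, 0.6603], 'tcp_pos': [0.4018, -0.2207, 0.0428], 'tool_rot': [0.9967, 0.0817, 0.0003, 0.0003], 'force': [0.1529, 0.0759, -2.0219], 'finger_gap': 0.5474, 'gripper_force': 92.7505}
[ 0.7 -1.1 -1.1]
```

View pics/i.png

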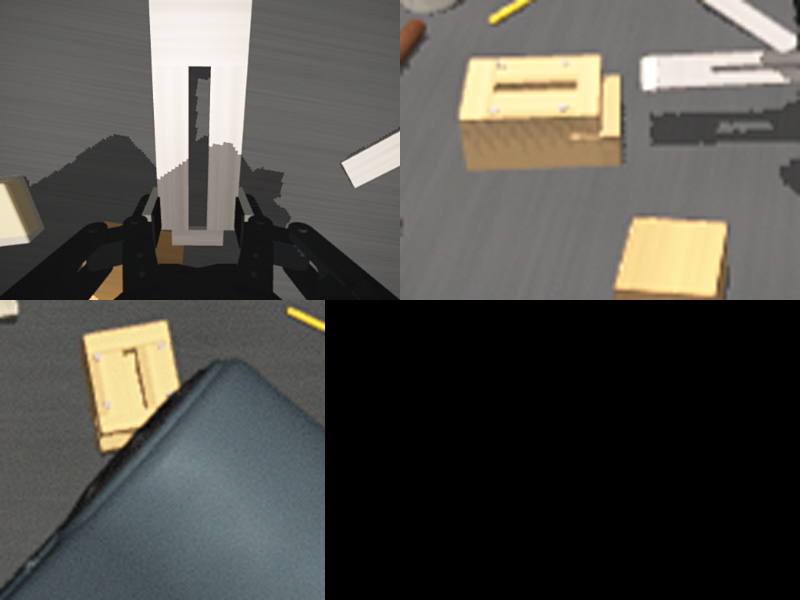

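The side panel shows the iron's edge (645,75) in line with and short of the guard mouth, still higher than it. Checking the alignment in the same view.

```bash
python3 - <<'E'
from h import *
d=snap('side');s=d['s'];p=np.array(s['tcp_pos']);R=Ro.from_quat(s['tool_rot']).as_matrix()
e=p+.145*R[:,0]-.02*R[:,2]; print('pred edge',e.round(4), 'px',[proj(d,e+k*.025*R[:,1]).round(1).tolist() for k in(-1,1)])
a=ray(d,232.6,147.4,.063);b=ray(d,233.3,157.2,.063);print(a.round(4),b.round(4),(a+b)/2)
h=cv2.cvtColor(d['pixels'],cv2.COLOR_BGR2HSV);m=((h[...,1]<40)&(h[...,2]>190))
for c in range(232,262,3):
    v=np.where(m[143:165,c])[0]+143; A=ray(d,c,v.min(),.063);B=ray(d,c,v.max()+1,.063); print(c,v.min(),v.max(),A[:2].round(4),B[:2].round(4))
u=np.array([np.cos(np.radians(8.8)),np.sin(np.radians(8.8))]);M=np.array([.579,-.1926])
print('along, lateral of pred edge', (e[:2]-M)@u,(e[:2]-M)@[-u[1],u[0]], 'tcp',(p[:2]-M)@u,(p[:2]-M)@[-u[1],u[0]])
E
```

```text
pred edge [ 0.5449 -0.1971  0.063 ] px [[232.2, 156.3], [231.9, 147.1]]
[ 0.5466 -0.2201  0.063 ] [ 0.537  -0.1679  0.063 ] [ 0.5418053  -0.19398993  0.063     ]
232 148 154 [ 0.5478 -0.2166] [ 0.5422 -0.1789]
235 147 156 [ 0.5401 -0.223 ] [ 0.5326 -0.1694]
238 147 155 [ 0.5316 -0.2238] [ 0.5251 -0.1753]
241 147 155 [ 0.5231 -0.2247] [ 0.5169 -0.1761]
244 147 155 [ 0.5146 -0.2255] [ 0.5088 -0.1769]
247 146 155 [ 0.5068 -0.2319] [ 0.5006 -0.1777]
250 146 155 [ 0.4982 -0.2328] [ 0.4924 -0.1785]
253 146 155 [ 0.4897 -0.2336] [ 0.4842 -0.1793]
256 146 155 [ 0.4811 -0.2344] [ 0.476  -0.1801]
259 146 154 [ 0.4726 -0.2353] [ 0.4683 -0.1861]
along, lateral of pred edge -0.03443057659099312 0.0007835937246681652 tcp -0.1794118524817672 -0.0006764992860790312
```

step_arm:
  commands: [0,0,0.005,0,0,0,0,0,0.01,0,0,0,0,0,0.015,0,0,0,0,0,0.02,0,0,0,0,0,0.025,0,0,0,0,0,0.026,0,0,0,0,0,0.026,0,0,0,0,0,0.026,0,0,0,0,0,0.026,0,0,0,0,0,0.026,0,0,0]

```text
t: 27.5
tcp_pos: [0.4017, -0.2206, 0.0167]
tool_rot: [0.997, 0.082, 0.0, 0.0]
force: [0.0, -0.2, -1.8]
finger_gap: 0.55
gripper_force: 92.8
```

step_arm:
  commands: [0.004,0,0,0,0,0,0.008,0,0,0,0,0,0.013,0,0,0,0,0,0.018,0,0,0,0,0,0.023,0,0,0,0,0,0.028,0,0,0,0,0,0.034,0,0,0,0,0,0.04,0,0,0,0,0,0.045,0,0,0,0,0,0.045,0,0,0,0,0]

```text
t: 28.5
tcp_pos: [0.447, -0.2133, 0.0165]
tool_rot: [0.997, 0.082, 0.0, 0.0]
force: [-0.6, -0.8, -2.2]
finger_gap: 0.551
gripper_force: 92.8
```

Edge is about 11 mm inside with no contact, so the insertion continues.

step_arm:
  commands: [0.006,0,0,0,0,0,0.012,0,0,0,0,0,0.018,0.0002,0,0,0,0,0.024,0.0003,0,0,0,0,0.03,0.0004,0,0,0,0,0.036,0.0005,0,0,0,0,0.042,0.0006,0,0,0,0,0.048,0.0007,0,0,0,0,0.054,0.0008,0,0,0,0,0.054,0.0008,0,0,0,0]

```text
t: 29.5
tcp_pos: [0.5006, -0.2054, 0.0166]
tool_rot: [0.997, 0.082, 0.001, 0.0]
force: [-0.8, -0.6, -1.2]
finger_gap: 0.551
gripper_force: 92.8
```

```bash
python3 - <<'E'
from h import *
st()
w=snap('wrist');s=snap('side')
a=cv2.resize(w['pixels'],(400,300));b=cv2.resize(s['pixels'][130:220,160:280],(400,300),interpolation=cv2.INTER_CUBIC)
cv2.imwrite('pics/j.png',np.hstack([a,b]))
E
```

```text
{'t': 29.5, 'q': [-0.596, 0.7571, 1.789, 0.0001, 0.594, 0.8105], 'tcp_pos': [0.5006, -0.2054, 0.0166], 'tool_rot': [0.9966, 0.082, 0.0006, 0.0004], 'force': [-0.7536, -0.5753, -1.1781], 'finger_gap': 0.551, 'gripper_force': 92.7678}
```

View pics/j.png

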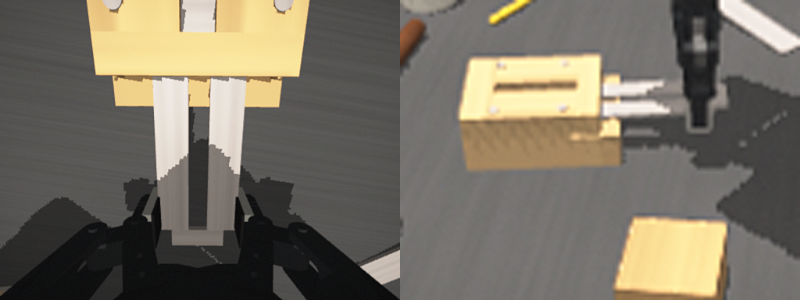

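Inserted about 65 mm, centred in the mouth (wrist panel: iron at columns 155–245, mouth 115–280).

step_arm:
  commands: [0.005,0.0001,0,0,0,0,0.01,0.0001,0.0005,0,0,0,0.015,0.0002,0.001,0,0,0,0.02,0.0002,0.0015,0,0,0,0.024,0.0003,0.002,0,0,0,0.027,0.0003,0.0025,0,0,0,0.029,0.0003,0.003,0,0,0,0.031,0.0003,0.003,0,0,0,0.031,0.0003,0.003,0,0,0,0.031,0.0003,0.003,0,0,0]

```text
t: 30.6
tcp_pos: [0.5301, -0.2004, 0.0137]
tool_rot: [0.997, 0.082, 0.0, -0.0]
force: [-0.9, 0.2, 1.6]
finger_gap: 0.551
gripper_force: 93.0
```

step_arm:
  commands: [0.001,0,0,0,0,0,0.002,0,0,0,0,0,0.003,0,0,0,0,0,0.004,0,0,0,0,0,0.005,0,0,0,0,0,0.006,0,0,0,0,0,0.006,0,0,0,0,0,0.006,0,0,0,0,0,0.006,0,0,0,0,0,0.006,0,0,0,0,0]

```text
t: 31.6
tcp_pos: [0.5361, -0.1994, 0.0136]
tool_rot: [0.997, 0.082, 0.0, 0.0]
force: [-2.7, -0.3, 2.4]
finger_gap: 0.552
gripper_force: 93.1
```

step_arm:
  commands: [0.001,0,0,0,0,0,0.002,0,0,0,0,0,0.003,0,0,0,0,0,0.004,0,0,0,0,0,0.004,0,0,0,0,0,0.004,0,0,0,0,0,0.004,0,0,0,0,0,0.004,0,0,0,0,0,0.004,0,0,0,0,0,0.004,0,0,0,0,0]

```text
t: 32.6
tcp_pos: [0.5368, -0.1992, 0.0135]
tool_rot: [0.997, 0.082, -0.003, -0.001]
force: [-10.6, -5.8, 7.2]
finger_gap: 0.555
gripper_force: 93.5
```

It has met the stop. One slightly firmer push, then release.

step_arm:
  commands: [0.001,0,0,0,0,0,0.002,0,0,0,0,0,0.003,0,0,0,0,0,0.004,0,0,0,0,0,0.005,0,0,0,0,0,0.005,0,0,0,0,0,0.005,0,0,0,0,0,0.005,0,0,0,0,0,0.005,0,0,0,0,0,0.005,0,0,0,0,0]

```text
t: 33.6
tcp_pos: [0.5367, -0.199, 0.0134]
tool_rot: [0.997, 0.083, -0.008, -0.002]
force: [-22.5, -12.2, 12.8]
finger_gap: 0.554
gripper_force: 94.0
```

```bash
python3 - <<'E'
from h import *
st()
w=snap('wrist');s=snap('side')
a=cv2.resize(w['pixels'],(400,300));b=cv2.resize(s['pixels'][130:220,160:280],(400,300),interpolation=cv2.INTER_CUBIC)
cv2.imwrite('pics/k.png',np.hstack([a,b]))
# tang visible end in wrist + mouth edge distance
p=np.array(w['s']['tcp_pos']);M=np.array([.579,-.1926,.032])
h=cv2.cvtColor(w['pixels'],cv2.COLOR_BGR2HSV)
for c in (230,255,285): print(c,[(r,h[r,c].tolist()) for r in range(90,330,8)][:0])
print('tcp to mouth',np.linalg.norm(M[:2]-p[:2]))
E
```

```text
{'t': 33.6, 'q': [-0.5465, 0.7866, 1.6949, -0.011, 0.6747, 0.8668], 'tcp_pos': [0.5367, -0.199, 0.0134], 'tool_rot': [0.9965, 0.083, -0.0079, -0.0015], 'force': [-22.5062, -12.1578, 12.7834], 'finger_gap': 0.5544, 'gripper_force': 93.9817}
230 []
255 []
285 []
tcp to mouth 0.04273313442815902
```

step_arm:
  commands: [-0.002,0,0,0,0,0,-0.005,0,0,0,0,0,-0.0075,0,0,0,0,0,-0.0075,0,0,0,0,0,-0.0075,0,0,0,0,0,-0.0075,0,0,0,0,0,-0.0075,0,0,0,0,0,-0.0075,0,0,0,0,0,-0.0075,0,0,0,0,0,-0.0075,0,0,0,0,0]

```text
t: 34.7
tcp_pos: [0.5368, -0.1993, 0.0135]
tool_rot: [0.997, 0.082, -0.001, -0.0]
force: [-5.7, -1.9, 4.6]
finger_gap: 0.553
gripper_force: 93.3
```

step_arm:
  commands: [0,0,0,0,0,0,0,0,0,0,0,0,0,0,0,0,0,0,0,0,0,0,0,0,0,0,0,0,0,0,0,0,0,0,0,0,0,0,-0.02,0,0,0,0,0,-0.06,0,0,0,0,0,-0.1,0,0,0,0,0,-0.14,0,0,0]
  jaw: 100

```text
t: 35.7
tcp_pos: [0.5371, -0.199, 0.1547]
tool_rot: [0.997, 0.082, -0.0, -0.0]
force: [1.8, -0.4, 0.2]
finger_gap: 1.002
gripper_force: 0.0
```

step_arm:
  commands: [0,0,-0.02,0,0,0,-0.02,0,-0.04,0,0,0,-0.04,0,-0.04,0,0,0,-0.04,0,-0.04,0,0,0,-0.04,0,-0.04,0,0,0,-0.04,0,-0.04,0,0,0,-0.04,0,-0.04,0,0,0,-0.04,0,-0.04,0,0,0,-0.04,0,-0.04,0,0,0,-0.04,0,-0.04,0,0,0]

```text
t: 36.7
tcp_pos: [0.4981, -0.2056, 0.1933]
tool_rot: [0.997, 0.082, -0.0, -0.0]
force: [0.9, -0.2, -0.1]
finger_gap: 0.998
gripper_force: 0.0
```

```bash
python3 - <<'E'
from h import *
st()
w=snap('wrist');s=snap('side');t=snap('top')
a=cv2.resize(w['pixels'],(400,300));b=cv2.resize(s['pixels'][130:310,130:370],(400,300),interpolation=cv2.INTER_CUBIC)
cv2.imwrite('pics/l.png',np.vstack([np.hstack([a,b])]))
cv2.imwrite('pics/l2.png',w['pixels'])
E
```

```text
{'t': 36.7, 'q': [-0.599, 0.4629, 1.6887, 0.0, 0.9903, 0.8079], 'tcp_pos': [0.4981, -0.2056, 0.1933], 'tool_rot': [0.9966, 0.0818, -0.0001, -0.0001], 'force': [0.9129, -0.2157, -0.1408], 'finger_gap': 0.9979, 'gripper_force': 0.0}
```

View pics/l.png

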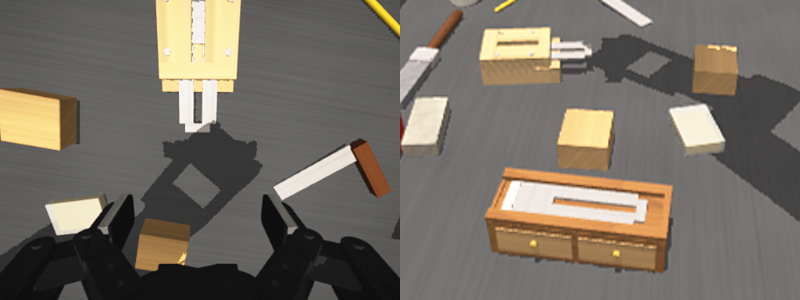

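The wrist panel shows the iron in the guard with its tang end at (198,130) and the mouth at row 78. The side panel shows the spare still in its groove and the block bare. One numeric check, then hand in.

```bash
python3 - <<'E'
from h import *
w=snap('wrist');g=cv2.cvtColor(w['pixels'],cv2.COLOR_BGR2HSV)
for c in (245,253,262):
    v=[r for r in range(110,185) if g[r,c,1]<30 and g[r,c,2]>140]; print(c,v[-1] if v else None)
r=max(r for r in range(110,185) if g[r,253,1]<30 and g[r,253,2]>140)+1
a=ray(w,253,r,.034);b=ray(w,253,100,.051);print(a,b,'stick-out',np.linalg.norm((a-b)[:2]))
E
```

```text
245 169
253 168
262 167
[ 0.51125282 -0.20265516  0.034     ] [ 0.58113733 -0.19112115  0.051     ] stick-out 0.07082992154513822
```

Stick-out measures 70.8 mm against the 70 mm target, so the iron is home.

```bash
python3 -c "
from station import manip
print(manip.sign_off())"
```

```text
the job is handed in; nothing more can be done
None
```

The top iron is fully home in the guard (it sticks out 70.8 mm; 70 mm is nominal), the spare iron is still in its groove, and I handed the job in with the gripper clear at about 37 s of the 64 s allowed.

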